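# Tip a heel blank over the step and send it through the gate into the drying bay

## Task

Push the shoe-heel blank off the bench's upper deck so that it tumbles over the step and comes to stand on its flat front (breast) in the lane below, still outside the spring gate; then push it along the lane through the gate into the drying bay, all the way in, so that it stands there on its breast and both gate leaves spring shut behind it. Tip and push it, do not lift it up off the bench, and leave the hammer, the shoe last and the two tins where they are.

Things in the scene. Friction and masses are not known exactly. Their poses are not given: they have to be found in the camera images.
- bench: wooden tipping bench, fixed. Origin at table height straight below the step's edge; z up. In its frame (mm): upper deck at z = 48 from x = -155 to the step edge x = 0, y = -230 to 190. Beyond the edge lies the lane, 40 lower: floor z = 8, x = 0 (riser) to 68 (rail), along y from -230 (open end) to the gate at y = 30. Rail: 55 tall above the lane floor, 12 thick.
- step_edge (a point): a point on the step's edge, at deck height (bench x 0, y -100, z 48 mm); axes as the bench.
- gate_mid (a point): middle of the closed gate at lane floor height (bench x 34, y 30, z 8 mm); axes as the bench: +y leads through the gate into the bay.
- bay_mid (a point): point on the drying bay's floor, on the lane's centre line, 100 mm behind the gate (bench x 34, y 130, z 8 mm). The bay is open on top; inside it spans bench x -9 to 77, y 30 to 196 mm; its steel walls are 6 mm thick and rise 60 mm above its floor.
- leaf_near (a joint): steel gate leaf hinged on the riser side (bench x -4, y 30 mm), 36.5 mm long, top edge 59 mm above the lane floor, beside a 10 mm post 68 mm tall. 0 = shut across the lane; grows to 1.6 rad as it swings into the bay (+y), never outward. A light spring (about 1 N at its tip) shuts it.
- leaf_far (a joint): the other gate leaf, the same, hinged on the rail side (bench x 72, y 30 mm); 0 = shut, grows to 1.6 rad into the bay. A thing clears both leaves once its rear is more than 38 mm behind the gate.
- heel: heel blank, stacked layers, 0.17 to 0.35 kg: 75 mm along x, 90 along y, 42 thick along z; origin at its centre. Its flat breast (90 x 42 mm) looks along +x; the back has a 40 mm flat and corners of 25 mm radius. Starts flat on the deck, breast to the step, up to 20 degrees askew. On its breast its x points down, 75 mm tall; pushed off squarely it lands so, or hangs leaning till pushed on.
- shoe_last: the wooden shoe last, about 220 x 84 x 85 mm, lying on the table to one side of the bench; origin under its middle. Bystander.
- hammer: a hammer about 260 mm long lying on the table on the other side of the bench; origin under its middle. Bystander.
- glue_tin: a round tin, 72 mm across and 85 mm tall, standing on the table beyond the bench; origin at the centre of its foot. Bystander.
- tack_tin: a low round metal tin, 60 mm across and 35 mm tall, standing on the bench's upper deck beside the drying bay; origin at the centre of its foot. Bystander.
Mind the look-alikes: they are no part of the job. What is meant by the heel is not orange or red, and is the larger of those in its own colour.

How it is judged (in metres and radians):
On the way:
1. the heel has tumbled over the step and stands on its breast on the lane floor, outside the shut gate (angle between heel's own x axis and vertical above 2.97 rad and z of heel in the frame of bench below 0.052 m and value of joint each of leaf_near, leaf_far below 0.15 rad and y of heel in the frame of bench below -0.01 m and x of heel in the frame of bench above 0.005 m), for 0.2 s.
At the end, for the whole second after the job is handed in: The heel blank stands on its breast (its x axis within 10 degrees of straight down) on the drying bay's floor, wholly behind the gate (its centre at least 48 mm behind it), at rest, and both gate leaves are shut to within 0.15 rad (angle between heel's own x axis and vertical above 2.97 rad and z of heel in the frame of bench below 0.052 m and value of joint each of leaf_near, leaf_far below 0.15 rad and y of heel in the frame of bench above 0.078 m and x of heel in the frame of bench between 0.005 and 0.063 m and linear speed of heel below 0.02 m/s); the robot touches nothing.
It fails at once if the heel is lifted (its centre more than 110 mm above the table) (height (world z) of heel above 0.11 m).
It fails at once if the shoe last is moved more than 30 mm (distance of shoe_last from where it was at the start of the episode above 0.03 m).
It fails at once if the hammer is moved more than 30 mm (distance of hammer from where it was at the start of the episode above 0.03 m).
It fails at once if the glue tin is moved more than 30 mm (distance of glue_tin from where it was at the start of the episode above 0.03 m).
It fails at once if the tack tin is moved more than 30 mm (distance of tack_tin from where it was at the start of the episode above 0.03 m).
It also fails if it takes over 64 s, if anything falls off the work surface, if the arm or the gripper's body presses on something with over 40 N, if the wrist force passes 120 N, or if a joint passes its speed limit or range.

## Robot

A 7-joint arm with a two-finger parallel gripper is mounted at the origin on the work surface. World frame = base frame: x ahead of the robot, y to its left, z up, the work surface at z = 0. Lengths are in m, angles in degrees, forces in N, time in s.
With the tool pointing down it reaches from about 0.425 to 0.875 m from the base axis. Payload 4.7 kg.
Tool frame: the origin (TCP) lies at the very end of the fingers, on their centre line; the grasp point (between the pads) lies 19 mm behind it (env.grasp_offset is the distance from the TCP to the grasp point, in m); z points along the fingers, y is the line along which they close (so a half turn about z gives the same grasp; the last joint's range is limited). The gripper opens to 87 mm and grips with 3 to 60 N. Pads are 19 mm wide; open, the fingers measure 117 mm over their backs; the gripper's body (75 mm by 190 mm) begins 51 mm behind the grasp point.
Start: joints at [73.574, 18.392, -4.016, 83.108, 1.295, 78.541, -3.26], TCP at [0.193, -0.621, 0.223] pointing down, gripper open.
Joint ranges: [-163.93, 163.93], [-17.29, 119.83], [-79.2, 71.16], [3.27, 140.29], [-89.18, 269.18], [5.43, 117.66], [-154.24, 154.24]. Speed limits (degrees/s): [147.25, 147.25, 180, 180, 180, 180, 180].

## Interface

Orientations are given as [roll, pitch, yaw] about the fixed x, y, z axes, in that order (R = Rz(yaw) Ry(pitch) Rx(roll)).
In Python, from cell import env gives the robot as it stands. The module is installed in compiled form; this text tells all that it offers.
- The arm moves only by the tool drive_tool, never from a script. Its argument "moves" is one flat list of numbers, 5 for each row, row after row: the shift along the tool's x, y, z in units of 40 mm (1.0 is 40 mm), then the turn about the tool's z in units of 10 degrees (1.0 is 10 degrees), then the finger opening in mm, from 0 to 87. A call has 1 to 5 rows; each row is the pose to reach, as a shift and turn from the pose commanded when the call began, along the tool's axes at that moment; what a row does not reach only later rows make up. A row lasts 1/8 s, in which the tool goes at most 62.5 mm and 10.7 degrees, less where a joint would pass 70% of its speed; a pose out of reach is approached as far as the arm can. A call with a gripper value outside its range is refused whole. The fingers move at their own pace and stop on an object; "squeeze" is the grip in N (left out, the last holds). Time passes only in rows, so rows that repeat a pose let the fingers close. It gives the time, the measured TCP pose, the force, the opening and the grip force at its end, in the units of the state.
- env.get_obs(): the state, without advancing time (a new reading comes with each control period).
- env.read_camera(name): name is "side" or "top"; returns (picture, depth): 480x640x3 uint8, red, green, blue; 480x640 float32, m along the optical axis (not along the pixel's ray), 0 where there is no reading.
- env.camera_model(name): a dict with "K" (3x3 intrinsics, pixels), "rvec" (rotation vector, rad) and "tvec" (3), from world to camera coordinates, as OpenCV has them. Camera axes: x right, y down, z forward; pixel columns grow to the right and rows downward; lengths in m; the calibration is good to about 2 mm. A picture is of the moment at which its call begins. camera_model takes no time and is no camera call.
- env.sign_off(): hands the job in; it is judged then, once.
The state is a dict: "time_s": time; "qpos": joint angles; "joint_velocities": joint speeds; "effort": joint torques, N m; "tool_pos": TCP position; "tool_rot": TCP orientation; "force": force on the tool from outside, world axes, zero at the start; "wrist_torque": the same for the moment, N m; "grip_width": finger opening in m; "grasp_force": force on a finger pad.
Only numpy, scipy, OpenCV 4.12 (cv2) and the standard library are available. Lean on these libraries where they do the work, as an engineer would, in place of code of your own. Each camera call takes 0.05 s, during which the arm holds its last target. There are 200 camera calls.

## Working session

There is one attempt and no reset: what is moved stays moved. The work goes in short steps, Python scripts to look and compute and a tool call to move; the robot and the scene stay as the last step left them, time stands still between calls to the robot, and variables do not carry over. Pictures are saved under pics/ and viewed, at most 10 in all, crops included, and the job is handed in when it is done.

Besides the shell and the picture viewer there is one more tool, called after "Call:" as name(argument=value, ...) on one line, values as JSON. drive_tool: Moves the arm, as the interface text tells. Its arguments: {"type":"object","properties":{"moves":{"type":"array","items":{"type":"number"}},"squeeze":{"type":"number"}},"required":["moves"]}

```bash
mkdir -p pics; cat > h.py <<'E'
import numpy as np,cv2
from cell import env
def cam(n):
    m=env.camera_model(n);R=cv2.Rodrigues(np.array(m["rvec"],float))[0];return np.array(m["K"]),R,np.array(m["tvec"],float).ravel()
def pts(n,depth):
    K,R,t=cam(n);v,u=np.mgrid[:480,:640]
    p=np.stack([(u-K[0,2])/K[0,0]*depth,(v-K[1,2])/K[1,1]*depth,depth],-1)
    return (p-t)@R
def ray(n,u,v,z):
    K,R,t=cam(n);d=R.T@np.array([(u-K[0,2])/K[0,0],(v-K[1,2])/K[1,1],1]);c=-R.T@t
    return c+d*(z-c[2])/d[2]
def proj(n,p):
    K,R,t=cam(n);q=K@(R@np.array(p,float)+t);return q[:2]/q[2]
def snap(n,f):
    im,d=env.read_camera(n);cv2.imwrite(f,cv2.cvtColor(im,cv2.COLOR_RGB2BGR));np.savez('/tmp/'+n,im=im,d=d);return im,d
E
python3 - <<'E'
from h import *
for n in("top","side"):
    snap(n,f"pics/{n}0.png");K,R,t=cam(n);print(n,K[0,0],-R.T@t,R[2])
o=env.get_obs();print(o["tool_pos"],o["tool_rot"],o["time_s"])
E
```

```text
top 600.7949162328297 [ 0.17470726 -0.00401453  1.74180956] [ 0.20485035  0.00664687 -0.97877074]
side 487.4496121547856 [0.14331333 1.06914004 0.84427762] [ 0.26454866 -0.77546658 -0.57329364]
[ 0.19241311 -0.62034548  0.22158267] [-1.79901166e+02  3.69104039e-03  1.72368081e+01] 0.1
```

View pics/top0.png

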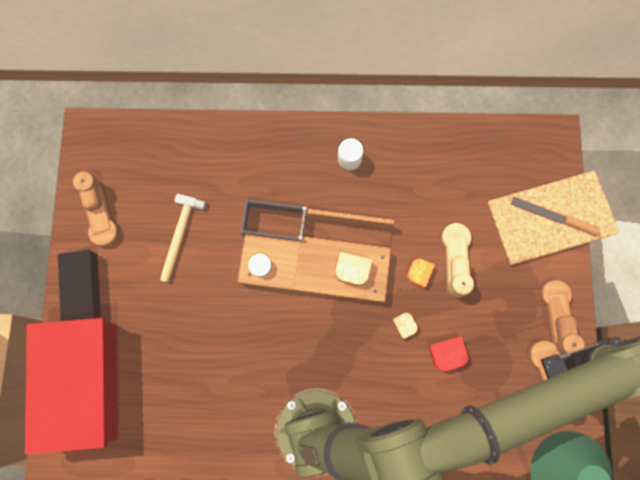

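View pics/side0.png

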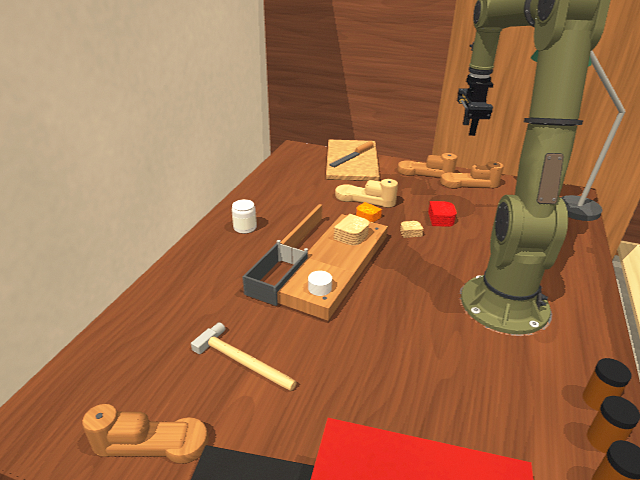

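The top view shows the pale heel at about (353,268) on the deck. The lane is at about (350,230), the gate at (304,222) and the bay at (273,220). The tack tin is at (260,265). The side view agrees.

```bash
python3 - <<'E'
from h import *
f=np.load('/tmp/top.npz');P=pts("top",f['d']);im=f['im']
roi=np.zeros((480,640),bool);roi[190:310,225:405]=1
z=P[...,2]
def rect(m):
    r=cv2.minAreaRect((P[m][:,:2]*1000).astype(np.float32));print(r,cv2.boxPoints(r).round(1).tolist(),z[m].mean().round(4),m.sum())
    return r
deck=roi&(abs(z-.048)<.007)
n,l,s,c=cv2.connectedComponentsWithStats(deck.astype(np.uint8));k=1+s[1:,4].argmax();deck=l==k
rect(deck)
hsv=cv2.cvtColor(im,cv2.COLOR_RGB2HSV)
heel=roi&(abs(z-.09)<.008);heel[:,:325]=0;heel[:245]=0
rect(heel); print(hsv[268,353],hsv[280,320])
rail=roi&(abs(z-.063)<.008);rail[:,:310]=0;rail[240:]=0
rect(rail)
bay=roi&(abs(z-.068)<.008);bay[:,310:]=0;bay[245:]=0
rect(bay)
lane=roi&(abs(z-.008)<.006);lane[:,:312]=0;lane[:,385:]=0;lane[:212]=0;lane[245:]=0
rect(lane)
y,x=np.where(heel)
cs=[c for c in cv2.findContours(heel.astype(np.uint8),0,2)[0] if len(c)>20]
h=cs[0][:,0];print((P[h[:,1],h[:,0]][::3,:2]*1000).round().astype(int).tolist())
big=cv2.resize(im[180:320,220:420],None,fx=4,fy=4,interpolation=cv2.INTER_CUBIC);cv2.imwrite('pics/c1.png',big[...,::-1])
E
```

```text
((461.26611328125, 12.266860961914062), (420.404541015625, 156.92596435546875), 83.18746185302734) [[358.3999938964844, -187.10000610351562], [514.2000122070312, -205.8000030517578], [564.0999755859375, 211.6999969482422], [408.29998779296875, 230.3000030517578]] 0.0479 5799
((444.3117370605469, -94.80525207519531), (89.78124237060547, 76.63780212402344), 76.68077850341797) [[396.70001220703125, -129.6999969482422], [471.29998779296875, -147.3000030517578], [491.8999938964844, -59.900001525878906], [417.3999938964844, -42.29999923706055]] 0.0897 808
[ 30  25 247] [ 16 124 242]
((600.7453002929688, -92.2405776977539), (241.51329040527344, 15.424266815185547), 83.09146118164062) [[578.5999755859375, -211.1999969482422], [593.9000244140625, -213.0], [622.9000244140625, 26.700000762939453], [607.5999755859375, 28.600000381469727]] 0.0619 362
((576.4270629882812, 128.03900146484375), (186.820068359375, 122.64947509765625), 83.40249633789062) [[504.79998779296875, 42.29999923706055], [626.5999755859375, 28.200000762939453], [648.0999755859375, 213.8000030517578], [526.2000122070312, 227.89999389648438]] 0.0674 430
((578.7393188476562, -85.9970932006836), (99.29229736328125, 214.7071075439453), 0.6907299757003784) [[527.7999877929688, 20.799999237060547], [530.4000244140625, -193.89999389648438], [629.7000122070312, -192.6999969482422], [627.0999755859375, 21.899999618530273]] 0.0078 1355
[[490, -60], [475, -57], [459, -54], [444, -49], [433, -49], [427, -60], [423, -55], [414, -63], [410, -76], [406, -94], [403, -112], [407, -124], [415, -129], [420, -135], [439, -137], [453, -143], [470, -146], [474, -127], [479, -113], [482, -93], [487, -76]]
```

View pics/c1.png

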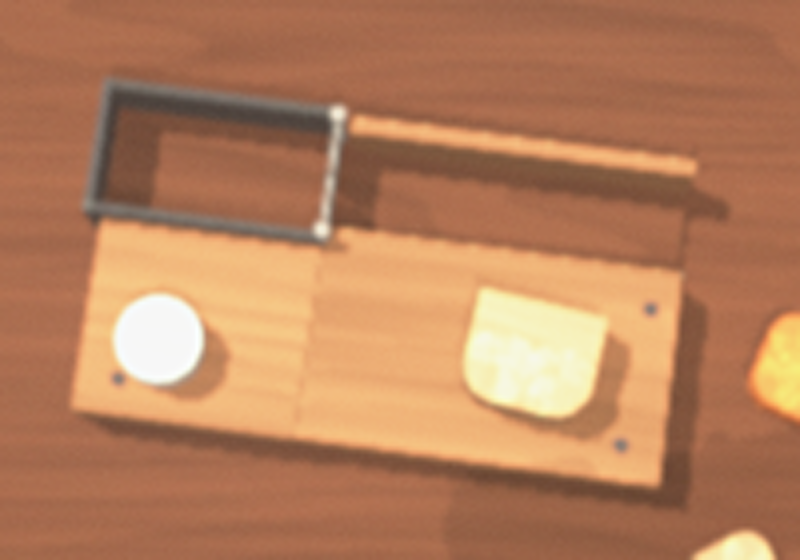

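Measured: bench origin (540.5, 22.6) mm with yaw -6.8°; the heel is at bench (-82,-128), -6.5° askew. These sizes agree with those given (deck 420x157, heel 90x77, heights 48 and 90). I'm moving the arm in behind the heel.

```bash
cat >> h.py <<'E'
O=np.array([.5405,.0226]);YB=np.radians(-6.8)
RB=np.array([[np.cos(YB),-np.sin(YB)],[np.sin(YB),np.cos(YB)]])
def tob(p): return RB.T@(np.array(p[:2])-O)*1000
def where():
    o=env.get_obs();print('t',round(o['time_s'],2),'bench',tob(o['tool_pos']).round(1),'z',round(o['tool_pos'][2]*1000,1),'rot',np.round(o['tool_rot'],1),'F',np.round(o['force'],1),'w',round(o['grip_width'],4));return o
def units(bx,by,z):
    o=where();p=o['tool_pos'];w=RB@np.array([bx,by])/1000+O;d=np.append(w-p[:2],z/1000-p[2])
    from scipy.spatial.transform import Rotation as Q
    print('world',w,'r',np.hypot(*w),'units',(Q.from_euler('xyz',o['tool_rot'],degrees=True).as_matrix().T@d/.04).round(2))
E
python3 -c "
from h import *
units(-118,-125,160)"
```

```text
t 0.1 bench [-269.5 -679.6] z 221.6 rot [-179.9    0.    17.2] F [-0.5  0.9  0.3] w 0.0868
world [ 0.40852957 -0.08754902] r 0.41780527017270624 units [  9.11 -11.12   1.56]
```

Call:
drive_tool(moves=[0.9, -1.05, 0, 0.5, 87, 1.8, -2.1, 0, 1.0, 87, 2.7, -3.15, 0, 1.5, 87, 3.6, -4.2, 0, 2.0, 87, 4.5, -5.25, 0, 2.4, 87])

```text
time_s: 0.72
tool_pos: [0.3027, -0.365, 0.2222]
tool_rot: [-180.0, 0.0, -6.9]
force: [0.4, 0.7, -0.3]
grip_width: 0.0874
grasp_force: 0.0
```

```bash
python3 -c "
from h import *
units(-118,-125,160)"
```

```text
t 0.72 bench [-190.2 -413. ] z 222.2 rot [-180.     0.    -6.9] F [ 0.4  0.7 -0.3] w 0.0874
world [ 0.40852957 -0.08754902] r 0.41780527017270624 units [ 1.79 -7.2   1.56]
```

Call:
drive_tool(moves=[0.4, -1.4, 0.3, 0, 87, 0.8, -2.8, 0.6, 0, 87, 1.2, -4.2, 0.9, 0, 87, 1.6, -5.6, 1.2, 0, 87, 1.8, -6.8, 1.5, 0, 87])

```text
time_s: 1.35
tool_pos: [0.4063, -0.103, 0.1621]
tool_rot: [180.0, -0.0, -6.7]
force: [0.8, -1.1, -0.1]
grip_width: 0.0873
grasp_force: 0.0
```

```bash
python3 -c "
from h import *
units(-118,-125,160);print(env.get_obs()['qpos'])"
```

```text
t 1.35 bench [-118.4 -140.6] z 162.1 rot [180.   -0.   -6.7] F [ 0.8 -1.1 -0.1] w 0.0873
world [ 0.40852957 -0.08754902] r 0.41780527017270624 units [ 0.01 -0.39  0.05]
[ 45.45721034  -7.50725365 -32.09900074 117.34292997  -4.2498647
  69.05656288 -81.58582465]
```

The joints have margin here, so I'll go further back for a square push on the flat.

Call:
drive_tool(moves=[-0.4, -0.3, 0, 0, 50, -0.8, -0.3, 0, 0, 20, -0.8, -0.3, 0.5, 0, 20, -0.8, -0.3, 1.0, 0, 20, -0.8, -0.3, 1.5, 0, 20])

```text
time_s: 1.98
tool_pos: [0.3751, -0.0896, 0.1018]
tool_rot: [180.0, 0.0, -6.8]
force: [-0.6, -0.2, 0.4]
grip_width: 0.0448
grasp_force: 0.0
```

```bash
python3 -c "
from h import *
units(-145,-128,58);print(env.get_obs()['qpos'])"
```

```text
t 1.98 bench [-150.9 -131. ] z 101.8 rot [180.    0.   -6.8] F [-0.6 -0.2  0.4] w 0.0448
world [ 0.38136429 -0.08733101] r 0.3912357722777744 units [ 0.15 -0.08  1.09]
[ 45.05767193  -8.40977728 -32.8929288  125.39685737  -5.14488359
  61.77955518 -81.880202  ]
```

Call:
drive_tool(moves=[0, -0.1, 0.3, 0, 20, 0, -0.1, 0.6, 0, 20, 0, -0.1, 0.9, 0, 20, 0, -0.1, 1.0, 0, 20, 0.2, -0.1, 1.0, 0, 20])

```text
time_s: 2.6
tool_pos: [0.3838, -0.0868, 0.0624]
tool_rot: [180.0, 0.0, -6.8]
force: [-0.1, -0.4, -0.1]
grip_width: 0.0203
grasp_force: 0.0
```

Call:
drive_tool(moves=[0.2, 0, 0, 0, 20, 0.4, 0, 0, 0, 20, 0.6, 0, 0, 0, 20, 0.8, 0, 0, 0, 20, 1.0, 0, 0, 0, 20])

```text
time_s: 3.22
tool_pos: [0.4238, -0.0912, 0.0625]
tool_rot: [-180.0, 0.0, -6.8]
force: [-4.7, 0.2, 2.4]
grip_width: 0.0201
grasp_force: 1.8
```

Call:
drive_tool(moves=[0.2, 0, 0, 0, 20, 0.3, 0, 0, 0, 20, 0.4, 0, 0, 0, 20, 0.5, 0, 0, 0, 20, 0.6, 0, 0, 0, 20])

```text
time_s: 3.85
tool_pos: [0.4478, -0.0942, 0.0625]
tool_rot: [180.0, -0.0, -6.8]
force: [-1.7, 0.2, 0.3]
grip_width: 0.0202
grasp_force: 0.9
```

```bash
python3 -c "
from h import *
units(-50,-128,60)
snap('top','pics/t2.png');im,d=snap('side','pics/s2.png')
f=np.load('/tmp/top.npz')['im'];a=cv2.resize(f[180:320,250:420],None,fx=2.3,fy=2.3);b=cv2.resize(im[150:320,230:430],(400,322));a=cv2.resize(a,(391,322));cv2.imwrite('pics/c2.png',np.hstack([a,b])[...,::-1])"
```

```text
t 3.85 bench [ -78.3 -127. ] z 62.5 rot [180.   -0.   -6.8] F [-1.7  0.2  0.3] w 0.0202
world [ 0.47569602 -0.09857939] r 0.4858030421115941 units [0.71 0.03 0.06]
```

View pics/c2.png

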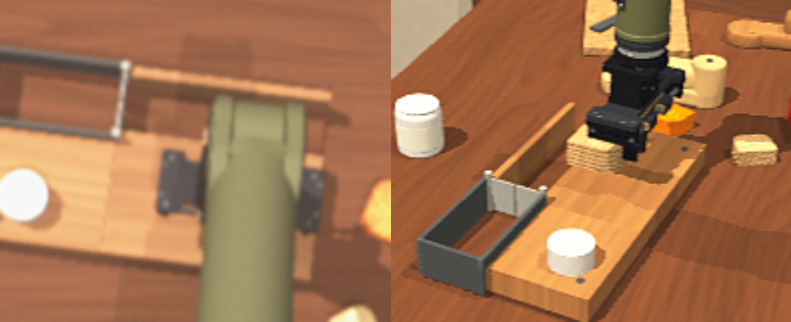

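The side crop shows the heel, at about (595,150), squared against the fingers and reaching the step edge. I'll push on gently past the balance point.

Call:
drive_tool(moves=[0.1, 0, 0, 0, 20, 0.2, 0, 0, 0, 20, 0.3, 0, 0, 0, 20, 0.4, 0, 0, 0, 20, 0.5, 0, 0, 0, 20])

```text
time_s: 4.58
tool_pos: [0.4674, -0.0965, 0.0625]
tool_rot: [180.0, 0.0, -6.8]
force: [-3.7, 0.9, 1.9]
grip_width: 0.0202
grasp_force: 1.8
```

Call:
drive_tool(moves=[0.1, 0, 0, 0, 20, 0.2, 0, 0, 0, 20, 0.3, 0, 0, 0, 20, 0.35, 0, 0, 0, 20, 0.4, 0, 0, 0, 20])

```text
time_s: 5.2
tool_pos: [0.4832, -0.0984, 0.0625]
tool_rot: [180.0, 0.0, -6.8]
force: [-3.4, 0.8, 2.5]
grip_width: 0.0201
grasp_force: 1.7
```

```bash
cat >> h.py <<'E'
def heelpts():
    im,d=snap('side','pics/last.png');P=pts('side',d);hsv=cv2.cvtColor(im,cv2.COLOR_RGB2HSV)
    b=(P[...,:2]-O)@RB*1000;z=P[...,2]*1000
    m=(d>0)&(hsv[...,1]<130)&(hsv[...,2]>120)&(hsv[...,0]>18)&(hsv[...,0]<40)&(b[...,0]>-100)&(b[...,0]<80)&(b[...,1]>-235)&(b[...,1]<195)&(z>10)
    m=cv2.morphologyEx(m.astype(np.uint8),cv2.MORPH_OPEN,np.ones((3,3)));n,l,s,c=cv2.connectedComponentsWithStats(m)
    if n<2: print('no heel');return im
    k=1+s[1:,4].argmax();m=l==k;q=np.c_[b[m],z[m]]
    print('heel px',c[k].round(),m.sum(),'min',np.percentile(q,2,0).round(1),'max',np.percentile(q,98,0).round(1))
    top=q[q[:,2]>q[:,2].max()-6];print('top z',top[:,2].mean().round(1),'rect',cv2.minAreaRect(top[:,:2].astype(np.float32)));return im
E
python3 -c "
from h import *
where();heelpts()"
```

```text
t 5.2 bench [ -42.6 -126.9] z 62.5 rot [180.    0.   -6.8] F [-3.4  0.8  2.5] w 0.0201
heel px [285. 253.] 164 min [37.4 27.6 16.7] max [76.2 36.4 73.2]
top z 72.9 rect ((66.3824234008789, 33.71102523803711), (4.200990676879883, 24.653715133666992), 87.92308807373047)
```

```bash
sed -i 's/&(z>10)/\&(z>10)\&((b[...,1]<22)|(b[...,1]>45))/' h.py; python3 -c "
from h import *
im=heelpts();cv2.imwrite('pics/c3.png',cv2.resize(im[160:300,250:430],None,fx=3.5,fy=3.5)[...,::-1])"
```

```text
heel px [359.  84.] 133 min [ -98.4 -155.8  488.7] max [-52.6 -86.9 511.8]
top z 510.3 rect ((-91.64237213134766, -115.28609466552734), (7.238320827484131, 25.099870681762695), 40.56034469604492)
```

View pics/c3.png

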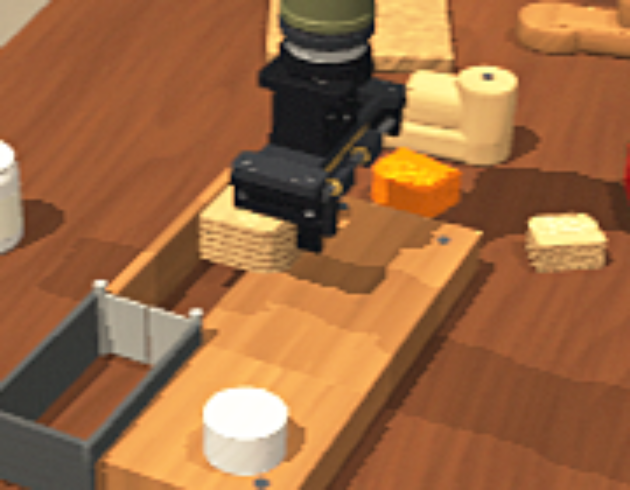

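The heel is still flat at the edge, overhanging, at crop (250,235). I'll carry on pushing.

Call:
drive_tool(moves=[0.05, 0, 0, 0, 20, 0.1, 0, 0, 0, 20, 0.15, 0, 0, 0, 20, 0.2, 0, 0, 0, 20, 0.2, 0, 0, 0, 20])

```text
time_s: 5.92
tool_pos: [0.4921, -0.0994, 0.0627]
tool_rot: [-180.0, -0.1, -6.8]
force: [0.6, -0.1, 0.4]
grip_width: 0.0204
grasp_force: 0.0
```

```bash
sed -i 's/&(z>10)/\&(z>10)\&(z<125)/;s/<130)/<150)/' h.py; python3 -c "
from h import *
where();im=heelpts();h=cv2.cvtColor(im,cv2.COLOR_RGB2HSV);print(h[226:236:3,312:330:6].tolist())"
```

```text
t 5.92 bench [ -33.7 -126.9] z 62.7 rot [-1.8e+02 -1.0e-01 -6.8e+00] F [ 0.6 -0.1  0.4] w 0.0204
heel px [313. 280.] 111 min [-99.4 115.   59. ] max [-82.2 161.9  86.9]
top z 84.9 rect ((-89.96656036376953, 138.1302947998047), (51.944061279296875, 19.292377471923828), 89.43974304199219)
[[[16, 135, 240], [22, 116, 254], [16, 130, 139]], [[20, 124, 249], [20, 125, 255], [16, 133, 146]], [[15, 139, 204], [16, 132, 122], [13, 159, 101]], [[16, 137, 225], [17, 133, 138], [14, 170, 225]]]
```

```bash
python3 - <<'E'
s=open('h.py').read();i=s.index("    m=(d>0)&(hsv");j=s.index("    m=cv2.morph")
s=s[:i]+"    m=(d>0)&(hsv[...,1]>30)&(hsv[...,1]<215)&(hsv[...,2]>90)&(b[...,0]<63)&(b[...,1]>-225)&(b[...,1]<194)&(z<125)&(((b[...,0]>4)&(z>14))|((b[...,0]>-60)&(z>54)&(b[...,1]<20)))&((b[...,1]<22)|(b[...,1]>45))\n"+s[j:]
open('h.py','w').write(s)
E
python3 -c "
from h import *
im=heelpts();cv2.imwrite('pics/c4.png',cv2.resize(im[160:300,250:430],None,fx=3.5,fy=3.5)[...,::-1])"
```

```text
heel px [313. 230.] 440 min [   7.5 -153.7   17.7] max [ 58.5 -75.3  90.2]
top z 89.8 rect ((34.829803466796875, -94.89519500732422), (24.705387115478516, 22.527132034301758), 78.6834945678711)
```

View pics/c4.png

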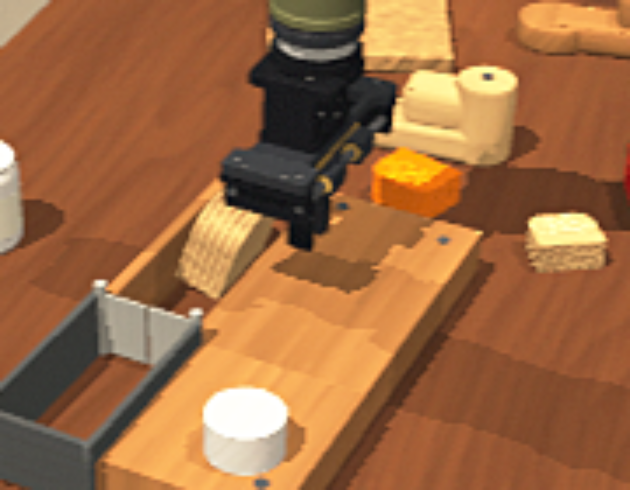

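The heel has dropped in, but leans toward the deck (crop 225,245; top at 90 mm). I'll push the leaning top onward, lower down.

Call:
drive_tool(moves=[0.1, 0, 0.15, 0, 20, 0.2, 0, 0.15, 0, 20, 0.3, 0, 0.15, 0, 20, 0.4, 0, 0.15, 0, 20, 0.5, 0, 0.15, 0, 20])

```text
time_s: 6.65
tool_pos: [0.5113, -0.1017, 0.0566]
tool_rot: [180.0, -0.0, -6.8]
force: [-0.3, -0.4, 0.3]
grip_width: 0.02
grasp_force: 0.0
```

```bash
python3 -c "
from h import *
where();heelpts()"
```

```text
t 6.65 bench [ -14.2 -126.9] z 56.6 rot [180.   -0.   -6.8] F [-0.3 -0.4  0.3] w 0.02
heel px [312. 231.] 416 min [   6.4 -144.9   16.4] max [ 58.7 -75.   88.5]
top z 89.0 rect ((38.056800842285156, -92.96487426757812), (20.23955535888672, 9.370851516723633), 21.45347023010254)
```

Call:
drive_tool(moves=[0.07, 0, 0, 0, 20, 0.14, 0, 0, 0, 20, 0.2, 0, 0, 0, 20, 0.25, 0, 0, 0, 20, 0.25, 0, 0, 0, 20])

```text
time_s: 7.32
tool_pos: [0.5208, -0.1029, 0.0565]
tool_rot: [180.0, 0.0, -6.8]
force: [-0.7, 0.5, 0.8]
grip_width: 0.0201
grasp_force: 0.5
```

```bash
python3 -c "
from h import *
where();heelpts()"
```

```text
t 7.33 bench [  -4.7 -126.9] z 56.5 rot [180.    0.   -6.8] F [-0.7  0.5  0.8] w 0.0201
heel px [311. 231.] 395 min [   9.6 -130.2   15.6] max [ 59.7 -74.8  87.3]
top z 86.4 rect ((29.974397659301758, -91.22637176513672), (39.4660530090332, 18.1257381439209), 9.478211402893066)
```

Call:
drive_tool(moves=[0.07, 0, 0, 0, 20, 0.14, 0, 0, 0, 20, 0.2, 0, 0, 0, 20, 0.25, 0, 0, 0, 20, 0.25, 0, 0, 0, 20])

```text
time_s: 8.0
tool_pos: [0.531, -0.104, 0.0565]
tool_rot: [-180.0, -0.0, -6.8]
force: [0.6, 0.3, 0.1]
grip_width: 0.02
grasp_force: 0.0
```

```bash
sed -i 's/b\[...,0\]<63/b[...,0]<66/' h.py; cat >> h.py <<'E'
_hp=heelpts
def heel2():
    im,d=snap('side','pics/last.png');P=pts('side',d);hsv=cv2.cvtColor(im,cv2.COLOR_RGB2HSV)
    b=(P[...,:2]-O)@RB*1000;z=P[...,2]*1000
    m=(d>0)&(hsv[...,1]>30)&(hsv[...,2]>90)&(b[...,0]>3)&(b[...,0]<67)&(b[...,1]>-225)&(b[...,1]<194)&(z>13)&(z<110)&((b[...,1]<22)|(b[...,1]>45))
    q=np.c_[b[m],z[m]];ym=np.percentile(q[:,1],97);f=q[abs(q[:,1]-ym)<5]
    r=cv2.minAreaRect(f[:,[0,2]].astype(np.float32));print('end face y',ym.round(1),len(f),'xz rect',np.round(cv2.boxPoints(r)).tolist(),np.round(r[1]),round(r[2],1))
    t=q[q[:,2]>q[:,2].max()-5];print('top',t[:,2].mean().round(1),'x',t[:,0].min().round(),t[:,0].max().round(),'y',t[:,1].min().round(),t[:,1].max().round());return im
E
python3 -c "
from h import *
where();heel2()"
```

```text
t 8.0 bench [   5.6 -126.8] z 56.5 rot [-180.    -0.    -6.8] F [0.6 0.3 0.1] w 0.02
end face y -42.3 3 xz rect [[66.0, 57.0], [66.0, 29.0], [67.0, 29.0], [66.0, 57.0]] [ 1. 28.] 0.2
top 84.5 x 25.0 63.0 y -103.0 -87.0
```

```bash
sed -i 's/b\[...,0\]<67)/b[...,0]<65)/;s/ym=np.percentile(q\[:,1\],97)/ym=np.percentile(q[:,1],90)/' h.py;  python3 -c "
from h import *
im=heel2();cv2.imwrite('pics/c5.png',cv2.resize(im[170:290,260:400],None,fx=4.5,fy=4.5)[...,::-1])"
```

```text
end face y -76.2 174 xz rect [[25.0, 81.0], [25.0, 13.0], [65.0, 13.0], [64.0, 81.0]] [39. 68.] 0.4
top 85.1 x 25.0 64.0 y -103.0 -84.0
```

View pics/c5.png

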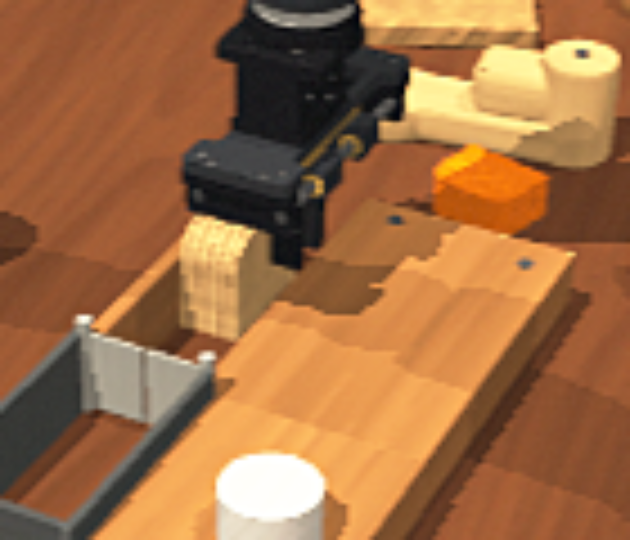

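The heel now stands upright on its breast in the lane, at crop (220,280): x 25–66, y about -166…-76, top at about 84 mm. It's against the rail side, so before the gate I'll slide it to mid-lane with a light pinch at the top, without lifting.

Call:
drive_tool(moves=[-0.1, 0, -0.7, 0, 20, -0.1, 0, -1.4, -1, 40, 0.3, -0.1, -1.4, -2, 60, 0.6, -0.1, -1.4, -3, 87, 1.0, -0.15, -1.4, -4, 87])

```text
time_s: 8.72
tool_pos: [0.5714, -0.1031, 0.1127]
tool_rot: [180.0, 0.0, 33.5]
force: [1.0, -0.8, 0.5]
grip_width: 0.0523
grasp_force: 0.0
```

Call:
drive_tool(moves=[0, 0, 0, -1, 87, 0, 0, 0, -2, 87, 0, 0, 0, -3, 87, 0, 0, 0, -4, 87, 0, 0, 0, -5, 87])

```text
time_s: 9.35
tool_pos: [0.5711, -0.1029, 0.1125]
tool_rot: [-180.0, 0.0, 83.6]
force: [-0.9, -0.5, 0.3]
grip_width: 0.0863
grasp_force: 0.0
```

```bash
python3 -c "
from h import *
units(45,-121,69);heel2();print(env.get_obs()['qpos'])"
```

```text
t 9.35 bench [  45.2 -121. ] z 112.5 rot [-180.     0.    83.6] F [-0.9 -0.5  0.3] w 0.0863
world [ 0.57085657 -0.10287701] r 0.5800524968094802 units [-0.   -0.01  1.09]
end face y -77.9 201 xz rect [[23.0, 14.0], [64.0, 13.0], [66.0, 78.0], [25.0, 79.0]] [65. 41.] 88.7
top 85.9 x 26.0 65.0 y -150.0 -88.0
[ 47.96499493  21.19860364 -48.38796156  99.65311105  17.10152178
  66.87204559 -11.4724133 ]
```

Call:
drive_tool(moves=[0, 0, 0.4, 0, 87, 0, 0, 0.8, 0, 87, 0, 0, 1.05, 0, 70, 0, 0, 1.05, 0, 56, 0, 0, 1.05, 0, 50], squeeze=5)

```text
time_s: 10.02
tool_pos: [0.5716, -0.1026, 0.0707]
tool_rot: [180.0, -0.0, 83.2]
force: [-0.3, 0.4, 0.9]
grip_width: 0.0645
grasp_force: 0.0
```

Call:
drive_tool(moves=[0, 0, 0, 0, 40, 0, 0, 0, 0, 36, 0, 0, 0, 0, 36, 0, 0, 0, 0, 36, 0, 0, 0, 0, 36])

```text
time_s: 10.65
tool_pos: [0.5718, -0.1029, 0.071]
tool_rot: [179.9, 0.0, 83.2]
force: [1.6, -0.9, 2.8]
grip_width: 0.0419
grasp_force: 5.0
```

```bash
python3 -c "
from h import *
where();heel2()"
```

```text
t 10.65 bench [  45.9 -120.9] z 71.0 rot [179.9   0.   83.2] F [ 1.6 -0.9  2.8] w 0.0419
end face y -77.2 188 xz rect [[23.0, 80.0], [24.0, 14.0], [65.0, 14.0], [65.0, 81.0]] [41. 67.] 0.3
top 104.5 x 21.0 24.0 y -112.0 -107.0
```

Held lightly at 42 mm wide, as expected. I'll slide it 10 mm towards the riser, then release.

Call:
drive_tool(moves=[0, -0.06, 0, 0, 36, 0, -0.12, 0, 0, 36, 0, -0.18, 0, 0, 36, 0, -0.25, 0, 0, 36, 0, -0.27, 0, 0, 36])

```text
time_s: 11.32
tool_pos: [0.561, -0.1016, 0.071]
tool_rot: [179.9, 0.0, 83.2]
force: [5.2, 0.2, 2.1]
grip_width: 0.0422
grasp_force: 5.1
```

Call:
drive_tool(moves=[0, 0, 0, 0, 46, 0, 0, 0, 0, 60, 0, 0, -0.3, 0, 60, 0, 0, -0.7, 0, 60, 0, 0, -1.1, 0, 60])

```text
time_s: 11.95
tool_pos: [0.5606, -0.1015, 0.116]
tool_rot: [180.0, 0.0, 83.2]
force: [-0.7, -1.1, 0.9]
grip_width: 0.0596
grasp_force: 0.0
```

```bash
python3 -c "
from h import *
heel2();units(35,-195,113)"
```

```text
end face y -77.2 220 xz rect [[15.0, 14.0], [60.0, 13.0], [61.0, 79.0], [16.0, 81.0]] [67. 45.] 88.7
top 86.0 x 15.0 58.0 y -151.0 -88.0
t 12.0 bench [  36.2 -120.8] z 118.3 rot [1.798e+02 1.000e-01 8.320e+01] F [ 2.5 -0.3  1.1] w 0.0597
world [ 0.55216502 -0.17517241] r 0.5792854067156621 units [-1.86 -0.03  0.13]
```

Call:
drive_tool(moves=[-0.9, 0, 0, 0, 40, -1.9, -0.03, 0, 0, 20, -1.9, -0.03, 0, 0, 10, -1.9, -0.03, 0.8, 0, 10, -1.9, -0.03, 1.3, 0, 10])

```text
time_s: 12.62
tool_pos: [0.55, -0.1761, 0.0617]
tool_rot: [-180.0, -0.0, 83.3]
force: [-0.5, 0.3, -0.0]
grip_width: 0.0179
grasp_force: 0.0
```

Call:
drive_tool(moves=[0, 0, 0.35, 0, 10, 0, 0, 0.7, 0, 10, 0.2, 0, 0.7, 0, 10, 0.4, 0, 0.7, 0, 10, 0.6, 0, 0.7, 0, 10])

```text
time_s: 13.25
tool_pos: [0.5537, -0.1527, 0.0352]
tool_rot: [179.9, 0.1, 83.3]
force: [-1.0, -1.4, 0.1]
grip_width: 0.0101
grasp_force: 0.7
```

Call:
drive_tool(moves=[0.2, 0, 0, 0, 10, 0.4, 0, 0, 0, 10, 0.6, 0, 0, 0, 10, 0.8, 0, 0, 0, 10, 1.0, 0, 0, 0, 10])

```text
time_s: 13.88
tool_pos: [0.5581, -0.113, 0.0347]
tool_rot: [180.0, 0.0, 83.2]
force: [-0.4, -2.9, 3.0]
grip_width: 0.0101
grasp_force: 1.7
```

```bash
python3 -c "
from h import *
heel2();units(36,-50,38)"
```

```text
end face y -30.4 184 xz rect [[16.0, 81.0], [16.0, 19.0], [59.0, 20.0], [59.0, 81.0]] [43. 61.] 0.2
top 91.9 x 19.0 54.0 y -120.0 -64.0
t 13.93 bench [  33.4 -130.7] z 34.6 rot [ 1.80e+02 -1.00e-01  8.33e+01] F [ 0.2 -1.2  2. ] w 0.0101
world [ 0.57032656 -0.03131082] r 0.5711853921809963 units [ 2.02  0.07 -0.08]
```

Call:
drive_tool(moves=[0.25, 0.02, 0, 0, 10, 0.5, 0.04, 0, 0, 10, 0.75, 0.05, 0, 0, 10, 1.0, 0.05, 0, 0, 10, 1.25, 0.05, 0, 0, 10])

```text
time_s: 14.55
tool_pos: [0.5658, -0.0629, 0.0344]
tool_rot: [-180.0, -0.0, 83.3]
force: [-0.2, -2.2, 1.0]
grip_width: 0.01
grasp_force: 1.3
```

Call:
drive_tool(moves=[0.2, 0, 0, 0, 10, 0.4, 0, 0, 0, 10, 0.6, 0, 0, 0, 10, 0.8, 0, 0, 0, 10, 1.0, 0, 0, 0, 10])

```text
time_s: 15.18
tool_pos: [0.5702, -0.025, 0.0344]
tool_rot: [-180.0, 0.1, 83.2]
force: [-1.2, -4.2, 0.6]
grip_width: 0.0103
grasp_force: 2.2
```

```bash
python3 -c "
from h import *
heel2();units(36,70,38)"
```

```text
end face y 59.5 234 xz rect [[8.0, 14.0], [61.0, 13.0], [62.0, 80.0], [9.0, 81.0]] [67. 53.] 89.2
top 91.4 x 43.0 56.0 y -32.0 -1.0
t 15.22 bench [ 35.1 -41.6] z 34.5 rot [-180.    -0.    83.3] F [ 0.1 -1.3 -1.1] w 0.0099
world [0.58453504 0.08784504] r 0.5910989425854589 units [ 2.79  0.03 -0.09]
```

Call:
drive_tool(moves=[0.2, 0, 0, 0, 10, 0.4, 0, 0, 0, 10, 0.6, 0, 0, 0, 10, 0.8, 0, 0, 0, 10, 1.0, 0, 0, 0, 10])

```text
time_s: 15.85
tool_pos: [0.5751, 0.0164, 0.0344]
tool_rot: [-180.0, -0.0, 83.3]
force: [-0.6, -2.1, 0.1]
grip_width: 0.0101
grasp_force: 1.1
```

```bash
python3 -c "
from h import *
im=heel2();units(36,70,38);cv2.imwrite('pics/c6.png',cv2.resize(im[190:310,220:370],None,fx=4.5,fy=4.5)[...,::-1])"
```

```text
end face y 99.8 251 xz rect [[16.0, 80.0], [17.0, 12.0], [63.0, 13.0], [61.0, 82.0]] [45. 68.] 1.5
top 85.2 x 15.0 61.0 y -11.0 91.0
t 15.9 bench [35.  -0.4] z 34.5 rot [-1.80e+02 -1.00e-01  8.33e+01] F [-0.1 -0.6 -0.6] w 0.0099
world [0.58453504 0.08784504] r 0.5910989425854589 units [ 1.76  0.03 -0.08]
```

View pics/c6.png

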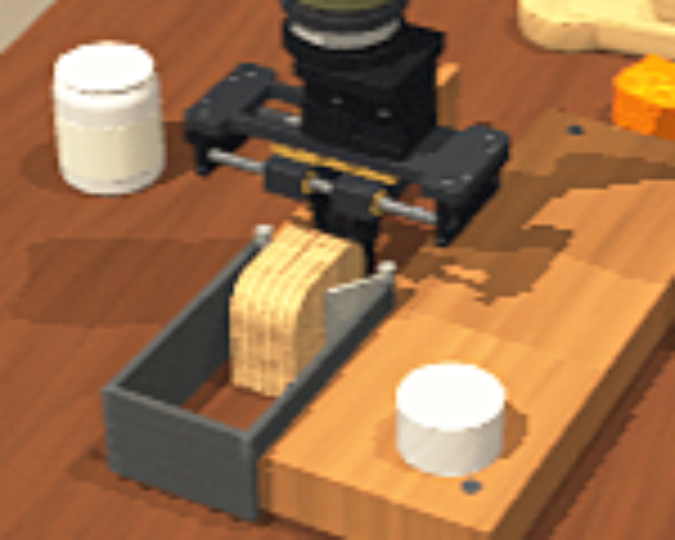

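The heel is upright and going through the gate at crop (290,310), with the leaves pressed open along its sides. Continuing.

Call:
drive_tool(moves=[0.2, 0, 0, 0, 10, 0.4, 0, 0, 0, 10, 0.6, 0, 0, 0, 10, 0.8, 0, 0, 0, 10, 1.0, 0, 0, 0, 10])

```text
time_s: 16.52
tool_pos: [0.5799, 0.0559, 0.0345]
tool_rot: [-180.0, 0.0, 83.2]
force: [0.9, -2.9, 0.5]
grip_width: 0.0099
grasp_force: 1.3
```

Call:
drive_tool(moves=[0.2, 0, 0, 0, 10, 0.4, 0, 0, 0, 10, 0.6, 0, 0, 0, 10, 0.75, 0, 0, 0, 10, 0.75, 0, 0, 0, 10])

```text
time_s: 17.15
tool_pos: [0.5835, 0.0866, 0.0346]
tool_rot: [180.0, -0.1, 83.3]
force: [-0.2, 0.3, -0.6]
grip_width: 0.0104
grasp_force: 0.8
```

Call:
drive_tool(moves=[-0.1, 0, 0, 0, 10, -0.2, 0, 0, 0, 10, -0.2, 0, -0.5, 0, 10, -0.2, 0, -1.0, 0, 10, -0.2, 0, -1.5, 0, 10])

```text
time_s: 17.77
tool_pos: [0.583, 0.0769, 0.0967]
tool_rot: [179.9, 0.0, 83.2]
force: [-0.1, 0.8, 0.5]
grip_width: 0.0099
grasp_force: 0.0
```

Call:
drive_tool(moves=[0, 0, -0.5, 0, 10, 0, 0, -1.0, 0, 10, -0.7, 0, -1.5, 0, 10, -1.4, 0, -2, 0, 10, -2.5, 0, -2, 0, 10])

```text
time_s: 18.4
tool_pos: [0.5719, -0.0212, 0.1774]
tool_rot: [179.8, -0.0, 83.4]
force: [-0.4, -0.8, -0.6]
grip_width: 0.0097
grasp_force: 0.0
```

```bash
python3 -c "
from h import *
im=heel2();where();cv2.imwrite('pics/c7.png',cv2.resize(im[190:310,220:370],None,fx=4.5,fy=4.5)[...,::-1])"
```

```text
end face y 168.8 166 xz rect [[17.0, 83.0], [17.0, 41.0], [62.0, 41.0], [61.0, 83.0]] [44. 42.] 0.3
top 85.4 x 18.0 61.0 y 98.0 157.0
t 18.45 bench [ 36.3 -49.5] z 175.9 rot [179.9   0.3  82.9] F [-0.2 -5.6 -0.7] w 0.0101
```

View pics/c7.png

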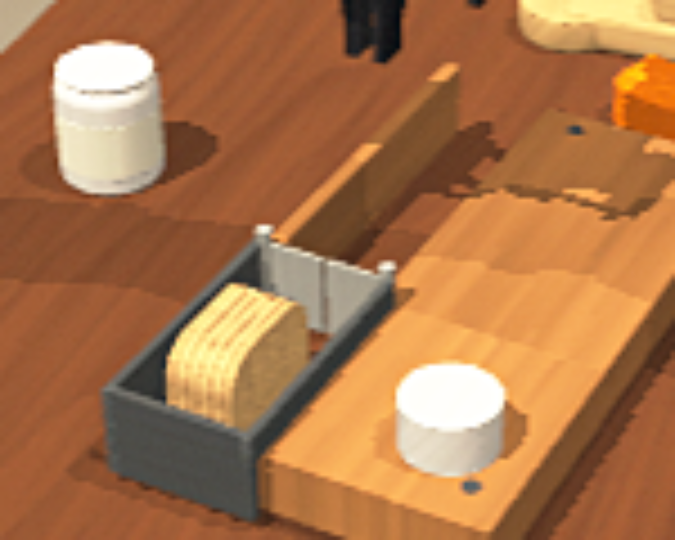

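The heel stands upright in the bay at crop (240,350). Its centre is at about x 39, y 125 mm, and both leaves are shut at (320,285). I'll let the arm settle, then hand in.

Call:
drive_tool(moves=[0, 0, 0, 0, 10, 0, 0, 0, 0, 10, 0, 0, 0, 0, 10, 0, 0, 0, 0, 10, 0, 0, 0, 0, 10])

```text
time_s: 19.08
tool_pos: [0.5707, -0.0217, 0.1745]
tool_rot: [-180.0, -0.0, 83.3]
force: [0.3, -0.5, 0.2]
grip_width: 0.0103
grasp_force: 0.0
```

```bash
python3 -c "
from h import *
where();print(env.sign_off())"
```

```text
t 19.07 bench [ 35.3 -40.4] z 174.5 rot [-180.    -0.    83.3] F [ 0.3 -0.5  0.2] w 0.0103
the job is handed in; nothing more can be done
None
```

I handed the job in at about 19 s: the heel stands on its breast in the drying bay, about 95 mm behind the gate, with both leaves shut and the bystanders untouched; before the gate I pinched it lightly to slide it to mid-lane, without lifting it.

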